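# Hold a printing block in the registration corner

## Task

Pick up the rectangular wooden printing block with the bar handle and press it into the corner of the registration board, where the side fence (clamped today near one end or the other) meets the back fence, on the fence's inner side: flat on the board, long side flush along the back fence, short end against the side fence. Finish while holding it there, pressed against both fences at once; do not let go. Leave the ink jar on the board and the round block where they stand.

Things in the scene. Friction and masses are not known exactly. Their poses are not given: they have to be found in the camera images.
- block: The block's body frame: same axes as block_center, origin at the centre of its underside.
- block_center (a point): Rectangular pale wood printing block, dark rubber sole, loose on the table left or right of the board, about 0.22 kg. Base 90 (own x) x 64 (own y) x 28 mm high; centred on top a bar handle 60 mm long in x, 22 mm thick in y, from 28 to 68 mm above the underside. This point: the block's centre, half-way up, 34 mm above the underside; z up.
- board: Registration board, fixed to the table, plywood 220 (own x) x 360 (own y) x 12 mm thick. Origin: centre of its underside, on the table. x points away from the robot to the back fence, y along the back fence to the left, z up. Working surface 12 mm above the origin. The block drags on board and fences (friction coefficient 0.48 to 0.72), which can be felt before a fence is reached.
- back_fence: Fixed rigid aluminium bar along the far edge of the board: 20 (x) x 360 (y) x 22 mm high. Origin: centre of its underside, on the board's working surface, 100 mm from the board's origin in board x. Axes as the board; its working face looks to -x, 10 mm from its origin (90 mm from the board's origin).
- side_fence: Fixed rigid aluminium bar across the board, square to the back fence and meeting it, 20 mm wide (y), 22 mm high, clamped 120 to 150 mm left or right of the board's centre. Origin: underside (on the working surface), mid-width; the bar runs from 90 mm on +x to 110 mm on -x. Axes as the board. Working face: towards the board's centre, 10 mm from its origin in y. Black clamp knob, 12 mm tall, on its near end.
- ink_jar: Squat amber glass jar with black cap, 62 mm across, 66 mm high, standing loose on the board near the end away from the side fence. Origin: centre of its underside. To be left alone.
- round_block: Round hand printing block of the same pale wood, 68 mm across, 69 mm high, with a turned knob on top, standing on the table on the other side of the board from the rectangular block. Origin: centre of its underside. To be left alone.
Things that resemble listed ones, but are neither listed nor needed, are in the scene too. What is shaped like the block but purple or red is not meant.

How it is judged:
By the outcome, as a careful person would: the job done as asked, in the order asked, and still so for the second after the job is handed in, while the arm keeps its last pose, push and grip.
It also fails if it takes over 50 s, if anything falls off the work surface, if the arm or the gripper's body presses on something with over 40 N, if the wrist force passes 120 N, or if a joint passes its speed limit or range.

## Robot

A 6-joint arm with a two-finger parallel gripper is mounted at the origin on the work surface. World frame = base frame: x ahead of the robot, y to its left, z up, the work surface at z = 0. Lengths are in m, angles in rad, forces in N, time in s.
With the tool pointing down it reaches from about 0.3 to 0.875 m from the base axis. Payload 6.4 kg.
Tool frame: the origin (TCP) lies between the finger pads; the fingertips stand 11 mm ahead of it and the grasp point (between the pads) lies 8 mm behind it; z points along the fingers, y is the direction in which the jaws open and shut (so a half turn about z gives the same grasp; the last joint's range is limited). The gripper opens to 88 mm and grips with 3 to 60 N. Pads are 18 mm wide; open, the fingers measure 123 mm over their backs; the gripper's body (75 mm by 187 mm) begins 45 mm behind the grasp point.
Start: joints at [-1.556, 0.181, 1.607, -0, 1.354, -0.206], TCP at [0.126, -0.561, 0.25] pointing down, gripper open.
Joint ranges: [-2.99, 2.99], [-0.89, 2.07], [0.3, 2.58], [-1.14, 4.28], [0, 2.63], [-3.12, 3.12]. Speed limits (rad/s): [2.57, 2.57, 3.01, 3.14, 3.14, 3.14].

## Interface

Orientations are given as a 3x3 rotation matrix whose columns are the frame's x, y, z axes.
In Python, from workcell import state, cams, ctrl gives the robot as it stands. The module is installed in compiled form; this text tells all that it offers.
- The arm moves only by the shell command python3 -m inch 'ROWS' [FORCE]. ROWS is JSON, a list of rows, each a list of 3 entries, a list of its own where there are three numbers: the shift along the tool's x, y, z in mm, then the turn, a rotation vector about the tool's x, y, z in degrees, then the opening, from -1 (shut) to 1 (fully open), so that 0 is half open. In form: [[[x, y, z], [ax, ay, az], fingers], ...]. A call has 1 to 10 rows; each row shifts and turns the pose as measured when the row begins, along the tool's axes as they then stand; what a row does not reach is not made up. A row lasts 1/8 s, in which the tool goes at most 62.5 mm and 10.7 degrees, less where a joint would pass 70% of its speed; a pose out of reach is approached as far as the arm can. A call with a gripper value outside its range is refused whole. The fingers move at their own pace and stop on an object; FORCE is the grip in N (left out, the last holds). Time passes only in rows, so rows that do not move let the fingers close. It gives the time, the measured TCP pose, the force and the opening at its end, in the units of the state.
- state(): the state, without advancing time (a new reading comes with each control period).
- cams.grab_frame(name): name is "scene" or "top" or "wrist"; returns a dict with "image" (420x560x3 uint8, red, green, blue), "fov_y" (degrees; the focal length in pixels is half the picture's height over the tangent of half this angle, whatever the lens; pixels are square), "cx", "cy" (the principal point, pixels), "k1" (the pictures are not rectified: a ray, as slopes to the right and down, at radius r is drawn at 1 + k1 r^2 times it, then the intrinsics apply), "rvec" (rotation vector, rad) and "tvec" (3), from world to camera coordinates, as OpenCV has them. Camera axes: x right, y down, z forward; pixel columns grow to the right and rows downward; lengths in m; the calibration is good to about 2 mm. A picture is of the moment at which its call begins. There is no depth.
- ctrl.sign_off(): hands the job in, once; it reports no verdict.
The state is a dict: "t": time; "joint_pos": joint angles; "dq": joint speeds; "joint_efforts": joint torques, N m; "tool_pos": TCP position; "tcp_rot": TCP orientation; "ft_force": force on the tool from outside, world axes, zero at the start; "wrist_torque": the same for the moment, N m; "opening": finger opening in m.
Only numpy, scipy, OpenCV 4.12 (cv2) and the standard library are available. Lean on these libraries where they do the work, as an engineer would, in place of code of your own. Each camera call takes 0.05 s, during which the arm holds its last target.

## Working session

There is one attempt and no reset: what is moved stays moved. The work goes in short steps, Python scripts to look and compute and a shell command to move; the robot and the scene stay as the last step left them, time stands still between calls to the robot, and variables do not carry over. Pictures are saved under pics/ and viewed, and the job is handed in when it is done.

```bash
mkdir -p pics; cat > h.py <<'E'
import numpy as np, cv2
from workcell import state, cams, ctrl
def K(f):
    fl=210/np.tan(np.radians(f["fov_y"])/2); return np.array([[fl,0,f["cx"]],[0,fl,f["cy"]],[0,0,1.]]), np.array([f["k1"],0,0,0,0.])
def cast(f,px,z):
    k,d=K(f); u=cv2.undistortPoints(np.array(px,float).reshape(-1,1,2),k,d).reshape(-1,2)
    R,_=cv2.Rodrigues(np.array(f["rvec"],float)); t=np.array(f["tvec"],float).ravel()
    C=-R.T@t; D=np.c_[u,np.ones(len(u))]@R
    return C+D*((z-C[2])/D[:,2])[:,None]
def proj(f,P):
    k,d=K(f); return cv2.projectPoints(np.array(P,float).reshape(-1,1,3),np.array(f["rvec"],float),np.array(f["tvec"],float),k,d)[0].reshape(-1,2)
def grab(n,fn):
    f=cams.grab_frame(n); im=cv2.cvtColor(f["image"],cv2.COLOR_RGB2BGR); cv2.imwrite("pics/"+fn+".png",im)
    np.save("pics/"+fn+".npy",f,allow_pickle=True); return f
def load(fn): return np.load("pics/"+fn+".npy",allow_pickle=True).item()
E
python3 - <<'E'
from h import *
for n in("top","scene","wrist"):
    f=grab(n,n+"0"); print(n,f["fov_y"],f["cx"],f["cy"],f["k1"],f["rvec"],f["tvec"])
print(state())
E
```

```text
top 46.29390637699169 281.1139013640123 213.8138449381971 -0.06314059256749259 [ 2.18531085 -2.21115831  0.07900196] [0.05995167 0.5587458  1.12074381]
scene 49.79395333677918 273.41991345415437 210.42938228712038 -0.11401051265843837 [ 1.69782282  2.15455902 -0.59823541] [ 0.09619674 -0.45043625  1.65417993]
wrist 59.73056133178849 278.7633953199829 209.30747662796907 0.009283670627749424 [-2.27616565  1.8212889   0.25507306] [-0.57567952 -0.03803107  0.38925461]
{'t': 0.15, 'joint_pos': array([-1.55629500e+00,  1.81368256e-01,  1.60773695e+00, -2.03844139e-05,
        1.35381757e+00, -2.06272709e-01]), 'dq': array([-0.00099843, -0.00139771, -0.00188421, -0.00029873,  0.00025754,
       -0.000545  ]), 'joint_efforts': array([ 1.06249681e-03, -4.34233689e+01, -3.42178559e+01,  7.04543176e-02,
        3.55846575e-02, -8.59579382e-05]), 'tool_pos': array([ 0.12593706, -0.56064455,  0.24903829]), 'tcp_rot': array([[ 9.75727282e-01,  2.18989201e-01, -3.91922269e-05],
       [ 2.18989059e-01, -9.75726408e-01,  1.32969498e-03],
       [ 2.52947952e-04, -1.30600234e-03, -9.99999115e-01]]), 'ft_force': array([0.10579842, 0.00255026, 0.09052923]), 'wrist_torque': array([-0.021047  ,  0.05635907, -0.02335464]), 'opening': 0.08828190669888969}
```

```bash
ls pics
```

```text
scene0.npy
scene0.png
top0.npy
top0.png
wrist0.npy
wrist0.png
```

View pics/top0.png

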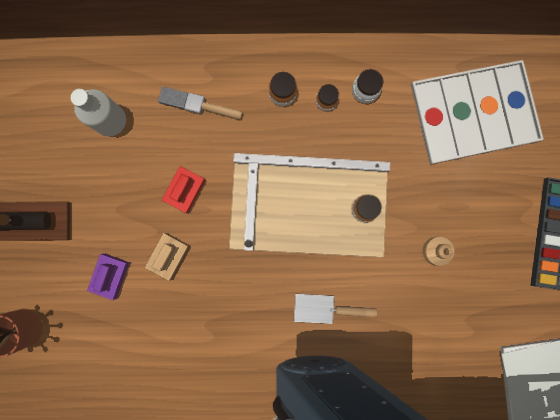

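View pics/scene0.png

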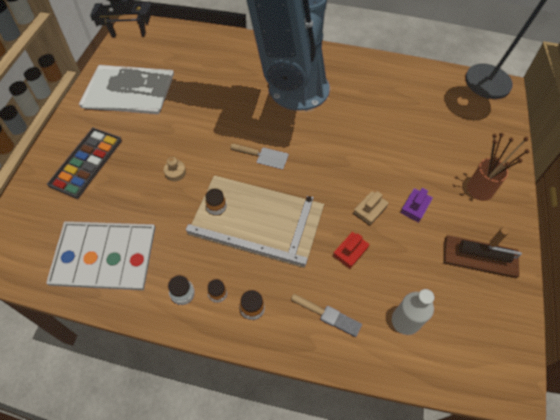

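View pics/wrist0.png

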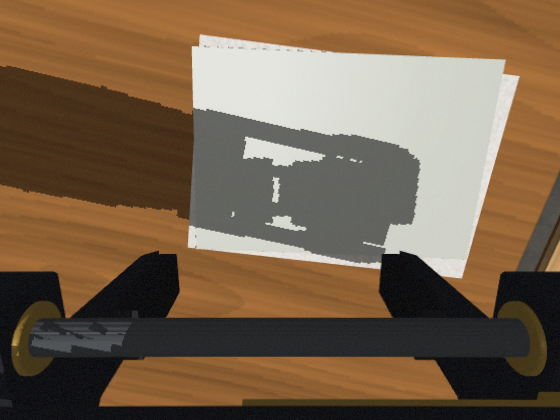

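The top view shows the board at about (232–388, 155–257). The side fence is on its left at column 250, the pale block is at (167,257), the jar at (367,208) and the round block at (440,251). Next I'll measure the block and fence geometry.

```bash
python3 - <<'E'
from h import *
f=load("top0"); im=cv2.imread("pics/top0.png")
cv2.imwrite("pics/z1.png",cv2.resize(im[225:290,135:200],None,fx=9,fy=9,interpolation=cv2.INTER_CUBIC))
cv2.imwrite("pics/z2.png",cv2.resize(im[145:265,225:395],None,fx=4.7,fy=4.7,interpolation=cv2.INTER_CUBIC))
b=im[225:290,135:200]; hsv=cv2.cvtColor(b,cv2.COLOR_BGR2HSV)
print(hsv[32,5],hsv[32,32],hsv[25,25]); print(proj(f,[[0.3,0,0],[.6,.0,0],[.5,.3,0]]))
print(cast(f,[[232,156],[389,165],[384,257],[230,249]],0.012).round(4))
E
```

```text
[ 14 140 148] [ 16 108 135] [ 16 107 169]
[[305.33195211 325.32600918]
 [303.49503902 196.73491165]
 [175.94157987 240.75703206]]
[[ 0.6964  0.1665  0.012 ]
 [ 0.6717 -0.2017  0.012 ]
 [ 0.4564 -0.1846  0.012 ]
 [ 0.4795  0.1725  0.012 ]]
```

View pics/z1.png

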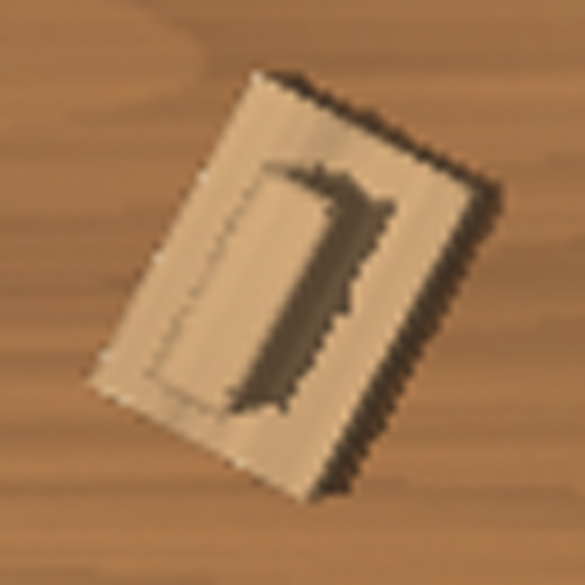

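View pics/z2.png

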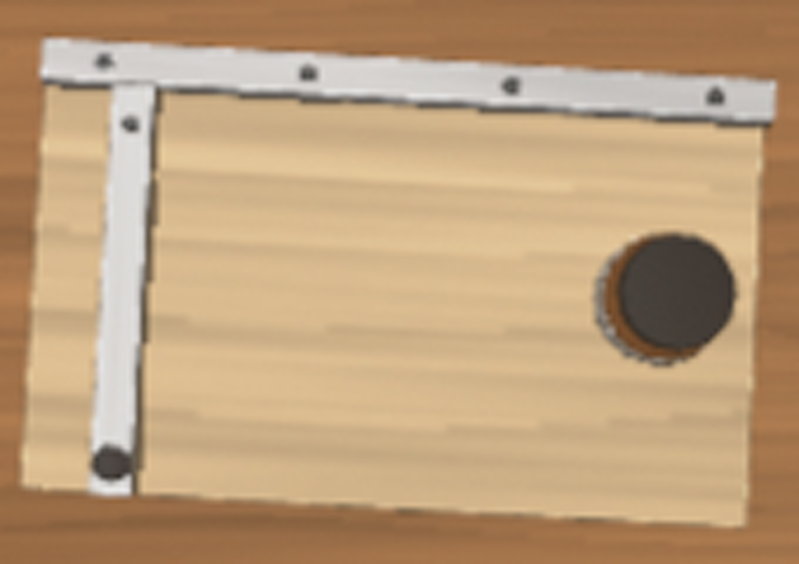

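Zoomed views: the block's top corners in the crop are about (258,72), (478,192), (308,498), (92,383). The fence top edges are crisp. I'll cast them onto their plane heights.

```bash
python3 - <<'E'
from h import *
f=load("top0")
def cv(p,s,o): return (np.array(p,float)+.5)/s-.5+np.array(o)
c=cast(f,cv([[258,72],[478,192],[308,498],[92,383]],9,[135,225]),.028)
print("block top",c.round(4),c.mean(0).round(4)); 
for i in range(4): print(np.linalg.norm(c[i]-c[(i+1)%4]).round(4),end=" ")
v=(c[0]-c[3]+c[1]-c[2])[:2]; w=(c[0]-c[1]+c[3]-c[2])[:2]
print("long yaw",np.degrees(np.arctan2(v[1],v[0])),"short",np.degrees(np.arctan2(w[1],w[0])))
h=cast(f,cv([[268,166],[332,206],[222,410],[150,375]],9,[135,225]),.068); print("handle top",h.round(4),h.mean(0).round(4),np.linalg.norm(h[0]-h[3]),np.linalg.norm(h[0]-h[1]))
o=[225,145]
b=cast(f,cv([[42,40],[776,81],[774,123],[42,80]],4.7,o),.034); print("back",b.round(4))
for a,e in((b[0],b[1]),(b[3],b[2])): d=a-e; print(np.linalg.norm(d),np.degrees(np.arctan2(-d[0],d[1])))
s=cast(f,cv([[113,86],[156,87],[132,493],[90,491]],4.7,o),.034); print("side",s.round(4))
for a,e in((s[1],s[2]),(s[0],s[3])): d=a-e; print(np.linalg.norm(d),np.degrees(np.arctan2(d[1],d[0])))
# inner corner of faces at top
def L(a,e,p,q):
    A=np.c_[(e-a)[:2],-(q-p)[:2]]; t=np.linalg.solve(A,(p-a)[:2]); return a[:2]+t[0]*(e-a)[:2]
print("inner corner",L(b[3],b[2],s[1],s[2]))
print("jar top",cast(f,cv([[677,292]],4.7,o),.066))
E
```

```text
block top [[0.5189 0.3235 0.028 ]
 [0.4879 0.2676 0.028 ]
 [0.4111 0.3109 0.028 ]
 [0.4406 0.3658 0.028 ]] [0.4646 0.317  0.028 ]
0.064 0.0882 0.0623 0.089 long yaw -28.900640548984775 short 61.37164796357521
handle top [[0.4949 0.312  0.068 ]
 [0.485  0.2963 0.068 ]
 [0.4356 0.3233 0.068 ]
 [0.4442 0.341  0.068 ]] [0.4649 0.3182 0.068 ] 0.05839212751280868 0.01858137696698215
back [[ 0.6991  0.1611  0.034 ]
 [ 0.6756 -0.1984  0.034 ]
 [ 0.6548 -0.1968  0.034 ]
 [ 0.6794  0.1612  0.034 ]]
0.360224684089332 -3.738265521100864
0.3588296265198448 -3.9215333733843547
side [[0.676  0.1266 0.034 ]
 [0.6753 0.1056 0.034 ]
 [0.4781 0.119  0.034 ]
 [0.4793 0.1393 0.034 ]]
0.19772500755718087 -3.887213088328238
0.1971965374462597 -3.69111773140768
inner corner [0.67557076 0.10562704]
jar top [[ 0.57004383 -0.14076067  0.066     ]]
```

Geometry agrees with the given sizes. The block is at (0.465, 0.3175) with its long axis at yaw −28.8° (sides 64×89 mm measured). The board yaw is −3.8° and the fences' inner corner is at (0.6756, 0.1056). Tool x will go to yaw 151.2° for the grasp and 86.2° for the placing, which suits joint 6.

```bash
python3 -m inch '[[[41,-37,0],[0,0,0],1],[[41,-37,0],[0,0,0],1],[[41,-37,0],[0,0,0],1],[[41,-37,0],[0,0,0],1],[[41,-37,0],[0,0,0],1],[[41,-37,0],[0,0,0],1],[[41,-37,0],[0,0,0],1],[[41,-37,0],[0,0,0],1],[[41,-37,0],[0,0,0],1],[[41,-37,0],[0,0,0],1]]'; python3 -m inch '[[[13,-50,0],[0,0,0],1],[[13,-50,0],[0,0,0],1],[[13,-50,0],[0,0,0],1],[[13,-50,0],[0,0,0],1],[[13,-50,0],[0,0,0],1],[[13,-50,0],[0,0,0],1],[[13,-50,0],[0,0,0],1],[[0,0,0],[0,0,0],1]]'
python3 -m inch '[[[0,0,0],[0,0,-10],1],[[0,0,0],[0,0,-10],1],[[0,0,0],[0,0,-10],1],[[0,0,0],[0,0,-10],1],[[0,0,0],[0,0,-10],1],[[0,0,0],[0,0,-10],1],[[0,0,0],[0,0,-10],1],[[0,0,0],[0,0,-10],1],[[0,0,0],[0,0,-10],1],[[0,0,0],[0,0,-10],1]]'
cat >> h.py <<'E'
def to(x,y,z,yaw):
    s=state(); R=s["tcp_rot"]; p=s["tool_pos"]; a=np.radians(yaw)
    G=np.array([[np.cos(a),np.sin(a),0],[np.sin(a),-np.cos(a),0],[0,0,-1.]])
    rv=cv2.Rodrigues(R.T@G)[0].ravel()
    print("t",s["t"],"pos",p.round(4),"yaw",np.degrees(np.arctan2(R[1,0],R[0,0])).round(2),"F",s["ft_force"].round(2),"M",s["wrist_torque"].round(2),"op",round(s["opening"],4),"q",np.degrees(s["joint_pos"]).round(0))
    print("shift mm",(R.T@(np.array([x,y,z])-p)*1e3).round(1),"rot deg",np.degrees(rv).round(2))
E
python3 -c "
from h import *
to(.4648,.3178,.15,151.2)"
```

```text
t: 1.4
tool_pos: [0.4523, -0.0986, 0.2485]
tcp_rot: [[0.978, 0.21, 0.002], [0.21, -0.978, 0.002], [0.002, -0.001, -1.0]]
ft_force: [0.9, -0.7, 0.4]
opening: 0.0883
t: 2.4
tool_pos: [0.4664, 0.2781, 0.2481]
tcp_rot: [[0.976, 0.216, 0.002], [0.216, -0.976, 0.002], [0.002, -0.002, -1.0]]
ft_force: [-0.5, 0.3, -0.5]
opening: 0.0882
t: 3.65
tool_pos: [0.4653, 0.2683, 0.2447]
tcp_rot: [[-0.428, 0.904, -0.005], [0.904, 0.428, -0.005], [-0.002, -0.007, -1.0]]
ft_force: [0.6, 0.5, -0.6]
opening: 0.0884
t 3.65 pos [0.4653 0.2683 0.2447] yaw 115.37 F [ 0.58  0.51 -0.64] M [-0.02 -0.12 -0.02] op 0.0884 q [17.  6. 98. -0. 77. -8.]
shift mm [45.1 21.4 94.5] rot deg [-4.000e-01 -1.000e-02 -3.583e+01]
```

```bash
python3 -m inch '[[[23,11,30],[0,0,0],1],[[22,10,30],[0,0,0],1],[[0,0,0],[0,0,-9],1],[[0,0,0],[0,0,-9],1],[[0,0,0],[0,0,-9],1],[[0,0,0],[0,0,-9],1],[[0,0,0],[0,0,0],1]]'
python3 -c "
from h import *
to(.4648,.3178,.12,151.2)
grab('wrist','w1');grab('top','t1')"
```

```text
t: 4.53
tool_pos: [0.4653, 0.3109, 0.181]
tcp_rot: [[-0.884, 0.467, -0.008], [0.467, 0.884, -0.009], [0.003, -0.012, -1.0]]
ft_force: [-0.1, 0.1, 0.1]
opening: 0.0884
t 4.525 pos [0.4653 0.3109 0.181 ] yaw 152.14 F [-0.1   0.08  0.06] M [ 0.11 -0.17 -0.04] op 0.0884 q [ 22.  13.  97.  -0.  70. -40.]
shift mm [ 3.5  6.6 60.9] rot deg [-0.68 -0.18  0.94]
```

View pics/w1.png

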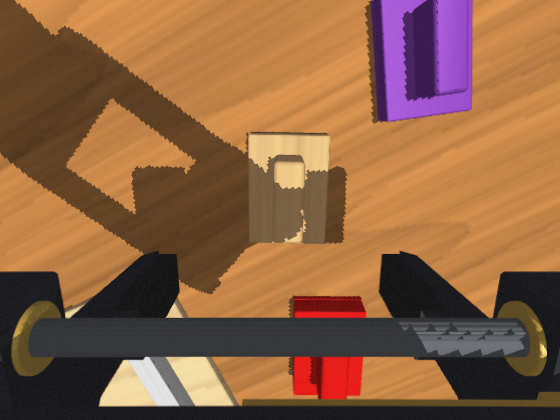

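The wrist view shows the block aligned with the fingers, its top face spanning about columns 248–329 and rows 133–242. I'll cross-check its pose from this view.

```bash
python3 - <<'E'
from h import *
f=load("w1")
c=cast(f,[[249,134],[328,135],[327,242],[250,242]],.028); print(c.round(4),c.mean(0).round(4),[np.linalg.norm(c[i]-c[(i+1)%4]).round(4) for i in range(4)])
v=(c[0]-c[3]+c[1]-c[2]); print(np.degrees(np.arctan2(v[1],v[0])))
to(.4648,.3178,.1,151.2)
E
```

```text
[[0.4099 0.3104 0.028 ]
 [0.439  0.3642 0.028 ]
 [0.5181 0.3251 0.028 ]
 [0.4882 0.2678 0.028 ]] [0.4638 0.3169 0.028 ] [np.float64(0.0612), np.float64(0.0882), np.float64(0.0647), np.float64(0.0892)]
152.55548909436857
t 4.625 pos [0.4653 0.3112 0.181 ] yaw 152.03 F [0.74 0.14 0.37] M [ 0.03 -0.16 -0.01] op 0.0882 q [ 22.  13.  97.  -0.  70. -40.]
shift mm [ 3.3  6.6 81. ] rot deg [-0.67 -0.17  0.84]
```

Both views agree within 1 mm. Descending.

```bash
python3 -m inch '[[[3,6,25],[-0.7,-0.2,0.6],1],[[0,0,25],[0,0,0],1],[[0,0,25],[0,0,0],1],[[0,0,20],[0,0,0],1],[[0,0,0],[0,0,0],1]]'
python3 -c "
from h import *
to(.4645,.3175,.046,151.4)"
```

```text
t: 5.25
tool_pos: [0.4666, 0.3168, 0.0845]
tcp_rot: [[-0.871, 0.492, 0.003], [0.492, 0.871, 0.001], [-0.002, 0.002, -1.0]]
ft_force: [0.2, 0.3, 0.2]
opening: 0.0879
t 5.25 pos [0.4666 0.3168 0.0845] yaw 150.55 F [0.21 0.32 0.17] M [ 0.01 -0.1   0.01] op 0.0879 q [ 22.  21. 100.  -0.  59. -38.]
shift mm [ 2.3 -0.5 38.5] rot deg [ 0.14  0.13 -0.85]
```

```bash
python3 -m inch '[[[3,0,20],[0,0,-0.8],1],[[0,0,15],[0,0,0],1],[[0,0,7],[0,0,0],1],[[0,0,0],[0,0,0],1]]'
python3 -c "
from h import *
to(.4645,.3175,.046,151.4)"
```

```text
t: 5.75
tool_pos: [0.4668, 0.3189, 0.0445]
tcp_rot: [[-0.875, 0.483, 0.008], [0.483, 0.875, 0.003], [-0.006, 0.006, -1.0]]
ft_force: [0.3, 0.4, 0.2]
opening: 0.0882
t 5.75 pos [0.4668 0.3189 0.0445] yaw 151.09 F [0.26 0.4  0.22] M [ 0.05 -0.15  0.05] op 0.0882 q [ 22.  24. 101.  -0.  54. -39.]
shift mm [ 1.3 -2.3 -1.6] rot deg [ 0.35  0.32 -0.31]
```

```bash
python3 -m inch '[[[1,-3,-1],[0.4,0.3,-0.3],1],[[0,0,0],[0,0,0],1]]' && python3 -m inch '[[[0,0,0],[0,0,0],-1],[[0,0,0],[0,0,0],-1],[[0,0,0],[0,0,0],-1],[[0,0,0],[0,0,0],-1],[[0,0,0],[0,0,0],-1],[[0,0,0],[0,0,0],-1],[[0,0,0],[0,0,0],-1],[[0,0,0],[0,0,0],-1]]' 45
python3 -c "
from h import *
to(.4645,.3175,.046,151.4)"
```

```text
t: 6.0
tool_pos: [0.4652, 0.3169, 0.0467]
tcp_rot: [[-0.878, 0.479, 0.001], [0.479, 0.878, -0.0], [-0.001, 0.0, -1.0]]
ft_force: [0.7, -0.6, 0.4]
opening: 0.088
t: 7.0
tool_pos: [0.4655, 0.3171, 0.0474]
tcp_rot: [[-0.878, 0.479, 0.002], [0.479, 0.878, -0.0], [-0.002, 0.001, -1.0]]
ft_force: [0.3, 0.4, 0.4]
opening: 0.0215
t 7.0 pos [0.4655 0.3171 0.0474] yaw 151.39 F [0.35 0.38 0.37] M [-0.01 -0.16  0.  ] op 0.0215 q [ 22.  24. 101.  -0.  55. -39.]
shift mm [ 1.1 -0.2  1.4] rot deg [ 0.06  0.11 -0.01]
```

Gripped, with the opening at 21.5 mm, which matches the 22 mm handle. Lifting and turning −65° (that is +65° about tool z).

```bash
python3 -m inch '[[[0,0,-25],[0,0,0],-1],[[0,0,-40],[0,0,0],-1],[[0,0,-40],[0,0,0],-1],[[0,0,-10],[0,0,10],-1],[[0,0,0],[0,0,10],-1],[[0,0,0],[0,0,10],-1],[[0,0,0],[0,0,10],-1],[[0,0,0],[0,0,10],-1],[[0,0,0],[0,0,0],-1]]'
python3 -c "
from h import *
to(.6141,.0396,.13,86.2)"
```

```text
t: 8.12
tool_pos: [0.4619, 0.3157, 0.1621]
tcp_rot: [[-0.172, 0.985, -0.006], [0.985, 0.172, -0.003], [-0.002, -0.006, -1.0]]
ft_force: [-0.4, 0.4, -2.7]
opening: 0.0216
t 8.125 pos [0.4619 0.3157 0.1621] yaw 99.89 F [-0.4   0.43 -2.73] M [-0.03 -0.07 -0.02] op 0.0216 q [22. 14. 98. -0. 68. 12.]
shift mm [-298.1  102.7   32.1] rot deg [-0.34  0.16 13.69]
```

```bash
python3 -m inch '[[[-43,15,0],[-0.3,0.2,0],-1],[[-43,15,0],[0,0,0],-1],[[-43,15,0],[0,0,0],-1],[[-43,15,0],[0,0,0],-1],[[-43,15,0],[0,0,0],-1],[[-43,15,5],[0,0,0],-1],[[0,0,10],[0,0,7],-1],[[0,0,10],[0,0,6],-1],[[0,0,0],[0,0,0],-1]]'
python3 -c "
from h import *
to(.6141,.0396,.075,86.2)"
```

```text
t: 9.25
tool_pos: [0.6001, 0.0706, 0.1333]
tcp_rot: [[0.02, 1.0, -0.005], [1.0, -0.02, 0.001], [0.001, -0.005, -1.0]]
ft_force: [-0.3, -0.4, -1.6]
opening: 0.0213
t 9.25 pos [0.6001 0.0706 0.1333] yaw 88.84 F [-0.25 -0.4  -1.65] M [-0.02 -0.05 -0.01] op 0.0213 q [-5. 21. 93.  0. 66. -3.]
shift mm [-30.8  14.9  58.2] rot deg [-0.28 -0.06  2.64]
```

```bash
python3 -m inch '[[[-36,18,0],[-0.3,0,2.5],-1],[[0,0,20],[0,0,0],-1],[[0,0,20],[0,0,0],-1],[[0,0,14],[0,0,0],-1],[[0,0,0],[0,0,0],-1]]'
python3 -c "
from h import *
to(.6141,.0396,.0594,86.2)
grab('top','t2');grab('wrist','w2')"
python3 -c "
import cv2
im=cv2.imread('pics/t2.png');cv2.imwrite('pics/z3.png',cv2.resize(im[145:265,225:395],None,fx=4.7,fy=4.7,interpolation=cv2.INTER_CUBIC))"
```

```text
t: 9.88
tool_pos: [0.6165, 0.0362, 0.0762]
tcp_rot: [[0.047, 0.999, -0.002], [0.999, -0.047, 0.002], [0.002, -0.002, -1.0]]
ft_force: [-0.5, -0.3, -2.5]
opening: 0.0217
t 9.875 pos [0.6165 0.0362 0.0762] yaw 87.31 F [-0.46 -0.34 -2.52] M [-0.06 -0.06 -0.01] op 0.0217 q [-8. 27. 92.  0. 61. -5.]
shift mm [ 3.3 -2.5 16.8] rot deg [-0.09 -0.11  1.11]
```

View pics/z3.png

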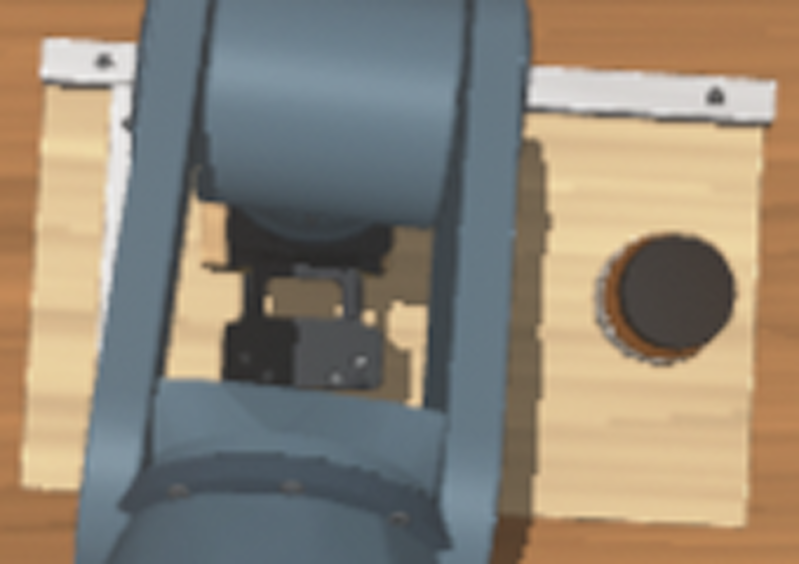

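View pics/w2.png

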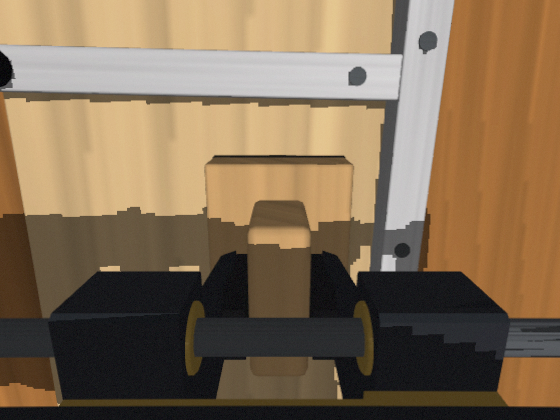

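The wrist view shows the block held straight in the grip, with the side fence ahead at rows 47–98 and the back fence to the right at column ~400–440. Lowering onto the board.

```bash
python3 -m inch '[[[2,-2,8],[0,0,1.1],-1],[[0,0,5],[0,0,0],-1],[[0,0,0],[0,0,0],-1]]'
python3 -c "
from h import *
to(.6141,.0396,.0594,86.2)"
```

```text
t: 10.35
tool_pos: [0.6167, 0.0386, 0.0656]
tcp_rot: [[0.067, 0.998, 0.004], [0.998, -0.067, 0.001], [0.002, 0.004, -1.0]]
ft_force: [0.5, -0.2, -0.8]
opening: 0.0217
t 10.35 pos [0.6167 0.0386 0.0656] yaw 86.16 F [ 0.49 -0.25 -0.75] M [-0.08 -0.06  0.03] op 0.0217 q [-7. 28. 93.  0. 59. -4.]
shift mm [ 0.8 -2.7  6.2] rot deg [ 0.23 -0.09 -0.04]
```

```bash
python3 -m inch '[[[0,0,4],[0.2,0,0],-1],[[0,0,2],[0,0,0],-1],[[0,0,0],[0,0,0],-1]]'
python3 -c "
from h import *
to(.6141,.0396,.0594,86.2)"; python3 -m inch '[[[0,0,2],[0,0,0],-1],[[0,0,1],[0,0,0],-1]]'
python3 -c "
from h import *
to(.6141,.0396,.0594,86.2)"
```

```text
t: 10.72
tool_pos: [0.6171, 0.0385, 0.0596]
tcp_rot: [[0.067, 0.998, 0.001], [0.998, -0.067, 0.001], [0.002, 0.001, -1.0]]
ft_force: [0.3, -0.3, -1.8]
opening: 0.0213
t 10.725 pos [0.6171 0.0385 0.0596] yaw 86.16 F [ 0.28 -0.32 -1.76] M [-0.08 -0.05 -0.  ] op 0.0213 q [-7. 29. 92.  0. 59. -4.]
shift mm [ 0.9 -3.1  0.2] rot deg [ 0.06 -0.09 -0.04]
t: 10.98
tool_pos: [0.6176, 0.0385, 0.0595]
tcp_rot: [[0.067, 0.998, 0.001], [0.998, -0.067, 0.001], [0.001, 0.001, -1.0]]
ft_force: [-1.5, -0.0, 1.4]
opening: 0.0216
t 10.975 pos [0.6176 0.0385 0.0595] yaw 86.18 F [-1.45 -0.01  1.35] M [-0.13  0.25 -0.02] op 0.0216 q [-7. 29. 92.  0. 59. -4.]
shift mm [ 0.9 -3.5  0.1] rot deg [ 0.08 -0.07 -0.02]
```

On the board (force rose ~3 N at the predicted height). Sliding towards the back fence first, then the side.

```bash
python3 -m inch '[[[7,6,1],[0,0,0],-1],[[7,6,1],[0,0,0],-1],[[3,3,1],[0,0,0],-1]]'
python3 -c "
from h import *
to(.6407,.0628,.0594,86.2)"; python3 -m inch '[[[3,3,1],[0,0,0],-1],[[2,3,1],[0,0,0],-1]]'
python3 -c "
from h import *
to(.6407,.0628,.0594,86.2)"
```

```text
t: 11.35
tool_pos: [0.6353, 0.053, 0.0594]
tcp_rot: [[0.067, 0.998, 0.003], [0.998, -0.067, -0.002], [-0.002, 0.003, -1.0]]
ft_force: [-4.9, -3.7, 9.2]
opening: 0.0218
t 11.35 pos [0.6353 0.053  0.0594] yaw 86.17 F [-4.86 -3.74  9.18] M [-0.56  0.85  0.04] op 0.0218 q [-6. 31. 89. -0. 60. -2.]
shift mm [10.1  4.8  0. ] rot deg [ 0.17  0.11 -0.03]
t: 11.6
tool_pos: [0.6407, 0.0563, 0.0594]
tcp_rot: [[0.066, 0.998, -0.002], [0.998, -0.066, -0.005], [-0.005, -0.002, -1.0]]
ft_force: [-22.3, -10.7, 24.5]
opening: 0.0216
t 11.6 pos [0.6407 0.0563 0.0594] yaw 86.22 F [-22.32 -10.69  24.52] M [-1.58  3.38 -0.08] op 0.0216 q [-5. 31. 88. -0. 61. -1.]
shift mm [ 6.4 -0.4 -0. ] rot deg [-0.11  0.31  0.02]
```

Back fence reached (the board-x position matches the prediction, force −22 N). Now along it to the side fence, with less downward push.

```bash
python3 -m inch '[[[3,1,-0.5],[0,0,0],-1],[[3,1,0],[0,0,0],-1]]'
python3 -c "
from h import *
to(.6407,.0628,.0594,86.2)"; python3 -m inch '[[[3,1,0],[0,0,0],-1],[[3,1,0],[0,0,0],-1]]'
python3 -c "
from h import *
to(.6407,.0628,.0594,86.2)"
```

```text
t: 11.85
tool_pos: [0.6411, 0.0597, 0.0599]
tcp_rot: [[0.066, 0.998, -0.009], [0.998, -0.066, -0.01], [-0.01, -0.008, -1.0]]
ft_force: [-8.4, -9.4, 7.4]
opening: 0.0216
t 11.85 pos [0.6411 0.0597 0.0599] yaw 86.23 F [-8.42 -9.41  7.45] M [-1.43  1.25 -0.11] op 0.0216 q [-5. 32. 88. -1. 61. -1.]
shift mm [ 3.  -0.6  0.5] rot deg [-0.47  0.59  0.03]
t: 12.1
tool_pos: [0.6414, 0.0616, 0.0604]
tcp_rot: [[0.066, 0.998, -0.016], [0.998, -0.066, -0.016], [-0.017, -0.015, -1.0]]
ft_force: [-9.0, -9.9, 9.2]
opening: 0.0215
t 12.1 pos [0.6414 0.0616 0.0604] yaw 86.22 F [-8.98 -9.88  9.25] M [-1.63  1.32 -0.04] op 0.0215 q [-5. 32. 87. -1. 62. -0.]
shift mm [ 1.1 -0.7  1. ] rot deg [-0.85  1.    0.02]
```

A ~1° tilt is building up from the drag moments. I'll correct it while pressing down and on.

```bash
python3 -m inch '[[[0,0,1],[-1,1.2,0],-1],[[0,0,1],[-0.8,1,0],-1]]'
python3 -c "
from h import *
to(.6407,.0628,.0594,86.2)"; python3 -m inch '[[[2,1,1],[-0.6,0.8,0],-1],[[2,1,1],[-0.5,0.8,0],-1]]'
python3 -c "
from h import *
to(.6407,.0628,.0594,86.2)"
```

```text
t: 12.35
tool_pos: [0.6409, 0.0617, 0.0594]
tcp_rot: [[0.065, 0.998, 0.016], [0.998, -0.066, 0.02], [0.021, 0.014, -1.0]]
ft_force: [-6.1, -0.9, 12.5]
opening: 0.0218
t 12.35 pos [0.6409 0.0617 0.0594] yaw 86.26 F [-6.05 -0.91 12.54] M [-0.51  1.51  0.04] op 0.0218 q [-6. 31. 89.  1. 59. -3.]
shift mm [ 1.1 -0.3  0. ] rot deg [ 0.83 -1.2   0.05]
t: 12.6
tool_pos: [0.6409, 0.0619, 0.0593]
tcp_rot: [[0.063, 0.998, 0.03], [0.997, -0.064, 0.041], [0.042, 0.027, -0.999]]
ft_force: [-10.3, -9.6, 13.4]
opening: 0.0217
t 12.6 pos [0.6409 0.0619 0.0593] yaw 86.38 F [-10.34  -9.56  13.43] M [-1.82  2.41  0.04] op 0.0217 q [-6. 30. 90.  3. 58. -4.]
shift mm [ 0.9 -0.3 -0. ] rot deg [ 1.54 -2.44  0.15]
```

That overcorrected; I sent the second pair without needing it. Bringing the tilt back now.

```bash
python3 -m inch '[[[0,0,0.5],[1.5,-2.3,0],-1]]'
python3 -c "
from h import *
to(.6407,.0628,.0594,86.2)"
```

```text
t: 12.72
tool_pos: [0.6411, 0.0617, 0.0597]
tcp_rot: [[0.066, 0.998, 0.001], [0.998, -0.066, 0.003], [0.003, 0.001, -1.0]]
ft_force: [-1.5, 4.1, 1.8]
opening: 0.0215
t 12.725 pos [0.6411 0.0617 0.0597] yaw 86.23 F [-1.47  4.1   1.78] M [ 0.97  0.02 -0.08] op 0.0215 q [-5. 31. 88.  0. 60. -1.]
shift mm [ 1.1 -0.5  0.3] rot deg [ 0.05 -0.16  0.03]
```

```bash
python3 -m inch '[[[0,0,1],[0,0,0],-1]]'
python3 -c "
from h import *
to(.6407,.0628,.0594,86.2)
grab('wrist','w3')"; python3 -m inch '[[[3,1,0.5],[0,0,0],-1]]'
python3 -c "
from h import *
to(.6407,.0628,.0594,86.2)"
```

```text
t: 12.85
tool_pos: [0.6412, 0.062, 0.0598]
tcp_rot: [[0.065, 0.998, -0.0], [0.998, -0.065, 0.002], [0.002, -0.0, -1.0]]
ft_force: [-9.7, -2.4, 12.5]
opening: 0.0221
t 12.85 pos [0.6412 0.062  0.0598] yaw 86.26 F [-9.67 -2.35 12.54] M [-0.02  1.15 -0.13] op 0.0221 q [-5. 31. 88.  0. 61. -1.]
shift mm [ 0.8 -0.5  0.4] rot deg [-0.01 -0.13  0.06]
t: 13.02
tool_pos: [0.6414, 0.0627, 0.0601]
tcp_rot: [[0.065, 0.998, -0.003], [0.998, -0.065, -0.001], [-0.002, -0.003, -1.0]]
ft_force: [-14.3, -18.7, 12.8]
opening: 0.0216
t 13.025 pos [0.6414 0.0627 0.0601] yaw 86.28 F [-14.35 -18.66  12.84] M [-2.78  1.95 -0.13] op 0.0216 q [-5. 31. 88. -0. 61. -1.]
shift mm [ 0.1 -0.7  0.7] rot deg [-0.18  0.09  0.08]
```

View pics/w3.png

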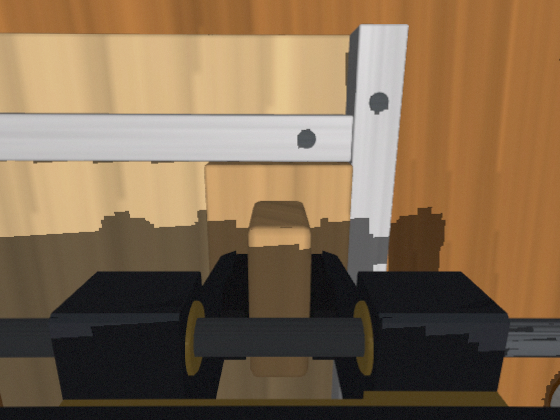

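The wrist view shows the block's end against the side fence (row ~161) and its right edge against the back fence (col ~351). I'll push again to check that it has really stopped, with light y and z so that friction can't explain the force.

```bash
python3 -m inch '[[[3,0.5,0.3],[-0.2,0.1,0],-1]]'
python3 -c "
from h import *
to(.6407,.0628,.0594,86.2)"; python3 -m inch '[[[3,0.5,0.3],[-0.2,0.1,0],-1]]'
python3 -c "
from h import *
to(.6407,.0628,.0594,86.2)"
```

```text
t: 13.15
tool_pos: [0.6414, 0.0628, 0.0603]
tcp_rot: [[0.065, 0.998, -0.002], [0.998, -0.065, -0.005], [-0.005, -0.002, -1.0]]
ft_force: [-6.9, -14.9, 7.0]
opening: 0.0214
t 13.15 pos [0.6414 0.0628 0.0603] yaw 86.28 F [ -6.95 -14.85   6.96] M [-2.16  1.07 -0.17] op 0.0214 q [-5. 31. 88. -0. 61. -1.]
shift mm [ 0.  -0.7  0.9] rot deg [-0.12  0.27  0.08]
t: 13.28
tool_pos: [0.6413, 0.0627, 0.0603]
tcp_rot: [[0.065, 0.998, -0.002], [0.998, -0.065, -0.007], [-0.008, -0.001, -1.0]]
ft_force: [-7.4, -14.0, 7.5]
opening: 0.0215
t 13.275 pos [0.6413 0.0627 0.0603] yaw 86.26 F [ -7.36 -13.96   7.49] M [-1.85  1.16 -0.07] op 0.0215 q [-5. 31. 88. -0. 61. -1.]
shift mm [ 0.  -0.6  0.9] rot deg [-0.06  0.43  0.06]
```

```bash
python3 -m inch '[[[0,0,2.5],[0,0.5,0],-1],[[0.5,0.5,2],[0,0,0],-1]]'
python3 -c "
from h import *
to(.6407,.0628,.0594,86.2)
grab('wrist','w4'); grab('scene','s4')
im=cv2.imread('pics/s4.png'); cv2.imwrite('pics/z4.png',cv2.resize(im[170:270,230:340],None,fx=6,fy=6,interpolation=cv2.INTER_CUBIC))"
```

```text
t: 13.52
tool_pos: [0.6412, 0.0619, 0.0594]
tcp_rot: [[0.066, 0.998, -0.004], [0.998, -0.066, 0.0], [-0.0, -0.004, -1.0]]
ft_force: [-13.8, -2.2, 21.8]
opening: 0.0215
t 13.525 pos [0.6412 0.0619 0.0594] yaw 86.22 F [-13.83  -2.24  21.78] M [-0.07  2.03 -0.02] op 0.0215 q [-5. 31. 88. -0. 61. -1.]
shift mm [ 0.9 -0.5  0. ] rot deg [-0.26  0.01  0.02]
```

View pics/w4.png

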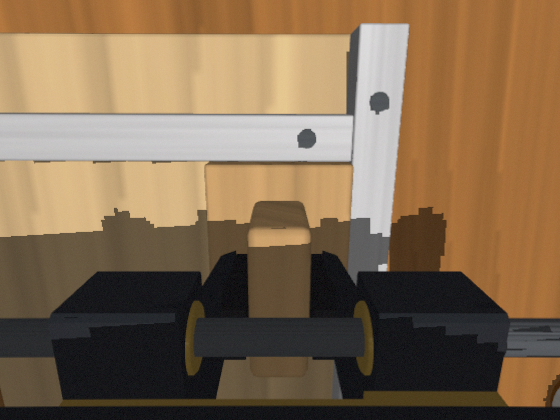

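View pics/z4.png

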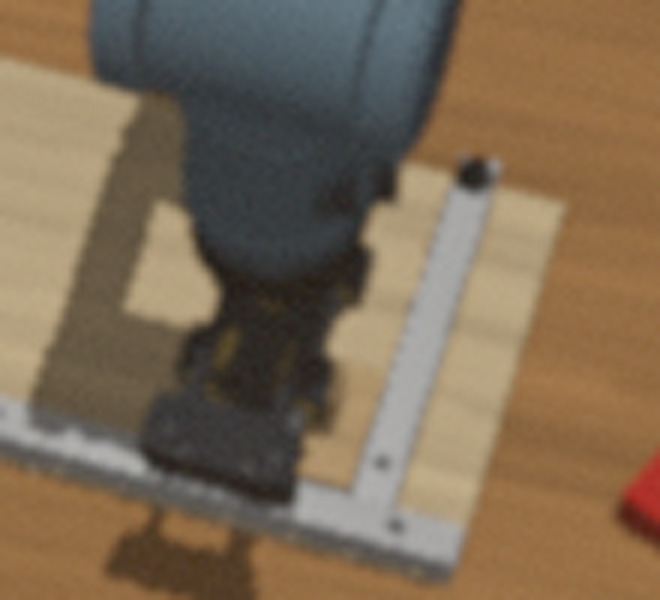

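Pressing down brought TCP z back to 0.0594 (flat) and y back 0.9 mm. So pushing with little down-force pitches the block about its front edge. I'll push with more down-force and hold the tool upright.

```bash
python3 -m inch '[[[1.5,1,1.5],[-0.1,0.3,0],-1]]'
python3 -c "
from h import *
to(.6407,.0628,.0594,86.2)"; python3 -m inch '[[[2,1,1.5],[0,0.5,0],-1]]'
python3 -c "
from h import *
to(.6407,.0628,.0594,86.2)"
```

```text
t: 13.75
tool_pos: [0.6413, 0.062, 0.0595]
tcp_rot: [[0.065, 0.998, -0.006], [0.998, -0.065, 0.002], [0.002, -0.006, -1.0]]
ft_force: [-14.5, -10.6, 16.7]
opening: 0.0216
t 13.75 pos [0.6413 0.062  0.0595] yaw 86.26 F [-14.47 -10.56  16.71] M [-1.32  2.11 -0.05] op 0.0216 q [-5. 31. 88.  0. 61. -1.]
shift mm [ 0.7 -0.6  0.1] rot deg [-0.33 -0.12  0.06]
t: 13.88
tool_pos: [0.6413, 0.0621, 0.0595]
tcp_rot: [[0.065, 0.998, -0.009], [0.998, -0.065, 0.008], [0.007, -0.009, -1.0]]
ft_force: [-14.8, -11.1, 17.2]
opening: 0.0218
t 13.875 pos [0.6413 0.0621 0.0595] yaw 86.28 F [-14.83 -11.08  17.21] M [-1.65  1.97 -0.06] op 0.0218 q [-5. 32. 88.  0. 61. -2.]
shift mm [ 0.7 -0.6  0.2] rot deg [-0.53 -0.42  0.08]
```

```bash
python3 -m inch '[[[4,1.5,2],[-0.5,-0.3,0],-1]]'
python3 -c "
from h import *
to(.6407,.0628,.0594,86.2)"
```

```text
t: 14.0
tool_pos: [0.6413, 0.0623, 0.0596]
tcp_rot: [[0.065, 0.998, -0.006], [0.998, -0.065, -0.004], [-0.004, -0.006, -1.0]]
ft_force: [-23.6, -20.6, 28.6]
opening: 0.0215
t 14.0 pos [0.6413 0.0623 0.0596] yaw 86.28 F [-23.55 -20.63  28.65] M [-2.82  3.44 -0.04] op 0.0215 q [-5. 32. 88. -0. 61. -1.]
shift mm [ 0.4 -0.6  0.2] rot deg [-0.33  0.23  0.08]
```

```bash
python3 -m inch '[[[3,1.5,1],[-0.3,0.3,0],-1]]'
python3 -c "
from h import *
to(.6407,.0628,.0594,86.2)"; python3 -m inch '[[[3,1.5,1],[-0.2,0.3,-0.1],-1]]'
python3 -c "
from h import *
to(.6407,.0628,.0594,86.2)
grab('wrist','w5')
to(.6407,.0628,.0594,86.2)
for n in ('w4','w5'):
    im=cv2.imread('pics/'+n+'.png'); cv2.imwrite('pics/z'+n+'.png',cv2.resize(im[130:250,190:370],None,fx=4.4,fy=4.4,interpolation=cv2.INTER_CUBIC))"
```

```text
t: 14.12
tool_pos: [0.6413, 0.0625, 0.0597]
tcp_rot: [[0.065, 0.998, -0.006], [0.998, -0.065, -0.003], [-0.003, -0.005, -1.0]]
ft_force: [-13.4, -10.5, 11.7]
opening: 0.0216
t 14.125 pos [0.6413 0.0625 0.0597] yaw 86.28 F [-13.39 -10.47  11.68] M [-1.55  2.02 -0.03] op 0.0216 q [-5. 31. 88. -0. 61. -1.]
shift mm [ 0.3 -0.6  0.3] rot deg [-0.3   0.19  0.08]
t: 14.25
tool_pos: [0.6413, 0.0625, 0.0597]
tcp_rot: [[0.063, 0.998, -0.007], [0.998, -0.063, -0.002], [-0.003, -0.007, -1.0]]
ft_force: [-15.0, -15.3, 16.6]
opening: 0.0218
t 14.25 pos [0.6413 0.0625 0.0597] yaw 86.37 F [-15.02 -15.33  16.61] M [-1.94  2.13 -0.12] op 0.0218 q [-5. 32. 88. -0. 61. -1.]
shift mm [ 0.3 -0.6  0.3] rot deg [-0.37  0.15  0.17]
t 14.3 pos [0.6413 0.0625 0.0597] yaw 86.37 F [-15.32 -13.28  15.74] M [-1.86  2.22 -0.12] op 0.0217 q [-5. 32. 88. -0. 61. -1.]
shift mm [ 0.3 -0.6  0.3] rot deg [-0.38  0.15  0.17]
```

View pics/zw5.png

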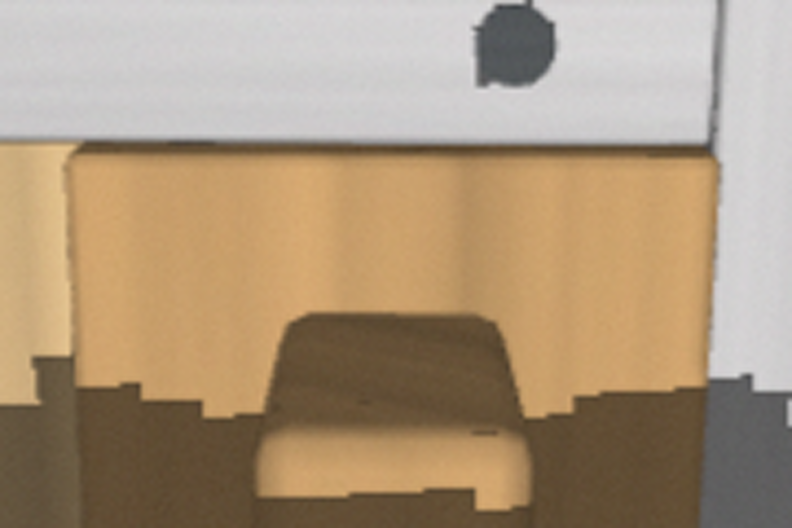

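The block's end lies parallel to and against the side fence, and its right edge is along the back fence. I'll flatten it once more, then take up the final combined push.

```bash
python3 -m inch '[[[0.5,1,2.5],[-0.4,0.4,0.1],-1],[[2.5,1.2,2],[0,0.3,0],-1]]'
python3 -c "
from h import *
to(.6407,.0628,.0594,86.2)"; python3 -m inch '[[[3,1.3,1.7],[-0.2,0.1,0],-1]]'
python3 -c "
from h import *
to(.6407,.0628,.0594,86.2)"
```

```text
t: 14.55
tool_pos: [0.6413, 0.0622, 0.0595]
tcp_rot: [[0.065, 0.998, -0.007], [0.998, -0.065, 0.005], [0.005, -0.007, -1.0]]
ft_force: [-17.5, -13.7, 21.6]
opening: 0.0217
t 14.55 pos [0.6413 0.0622 0.0595] yaw 86.27 F [-17.53 -13.71  21.57] M [-1.99  2.53 -0.04] op 0.0217 q [-5. 32. 88.  0. 61. -2.]
shift mm [ 0.6 -0.6  0.1] rot deg [-0.41 -0.27  0.07]
t: 14.68
tool_pos: [0.6413, 0.0622, 0.0595]
tcp_rot: [[0.065, 0.998, -0.008], [0.998, -0.065, 0.002], [0.002, -0.008, -1.0]]
ft_force: [-17.9, -14.1, 19.9]
opening: 0.0217
t 14.675 pos [0.6413 0.0622 0.0595] yaw 86.28 F [-17.93 -14.13  19.93] M [-2.03  2.45 -0.09] op 0.0217 q [-5. 32. 88.  0. 61. -1.]
shift mm [ 0.5 -0.7  0.1] rot deg [-0.46 -0.09  0.08]
```

```bash
python3 -m inch '[[[4,1.5,1.3],[-0.6,0.2,0],-1]]'
python3 -c "
from h import *
to(.6407,.0628,.0594,86.2)"
```

```text
t: 14.8
tool_pos: [0.6413, 0.0625, 0.0596]
tcp_rot: [[0.065, 0.998, -0.003], [0.998, -0.065, -0.001], [-0.001, -0.003, -1.0]]
ft_force: [-17.8, -19.6, 17.3]
opening: 0.0216
t 14.8 pos [0.6413 0.0625 0.0596] yaw 86.29 F [-17.78 -19.65  17.32] M [-2.73  2.66 -0.08] op 0.0216 q [-5. 31. 88. -0. 61. -1.]
shift mm [ 0.2 -0.6  0.2] rot deg [-0.16  0.05  0.09]
```

```bash
python3 -c "
from h import *
grab('scene','s6');grab('top','t6')
to(.6407,.0628,.0594,86.2)"
```

```text
t 14.9 pos [0.6412 0.0625 0.0596] yaw 86.28 F [-16.83 -16.81  19.93] M [-2.34  2.58 -0.05] op 0.0216 q [-5. 31. 88. -0. 61. -1.]
shift mm [ 0.3 -0.6  0.2] rot deg [-0.15  0.05  0.08]
```

View pics/s6.png

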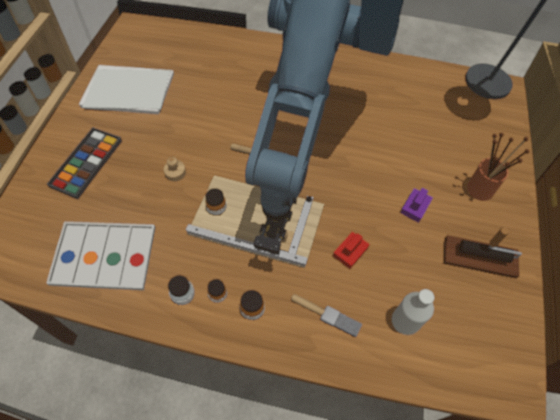

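The scene view shows the block held in the corner near (285,240). The jar at (215,198) and the round block at (174,169) haven't moved. The forces are holding steady, so I'm handing in.

```bash
python3 -c "
from h import *
ctrl.sign_off()"
```

```text
the job is handed in; nothing more can be done
```

I picked up the pale rectangular block by its handle and pressed it into the corner of the back fence and the left-hand side fence. I handed in at about t = 14.9 s while still holding it there with a 45 N grip setting.

**Last checks:**
- **Position:** the TCP was within about 1 mm of where the measured corner says it should be. It was 0.2 mm above its first contact height on the board, and tool tilt and yaw error were under 0.2°.
- **Forces:** about 17 N against each fence and 20 N downward on the board. The forces alone can't rule out friction carrying part of the sideways load. The fence contacts are also supported by the position match and the close-up from the wrist camera.
- **Other objects:** the ink jar and the round block looked unmoved in the last scene picture.

**Problem on the way:** while I was pushing with little down-force, the block pitched up by roughly 1°. I also overcorrected the tool tilt once, to about 3°. I pressed the block flat again before the final push.

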